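# Clip the loose reference plaque in the dark box and snap the door shut

### The arm

A 6-joint arm with a two-finger parallel gripper is mounted at the origin on the work surface. World frame = base frame: x ahead of the robot, y to its left, z up, the work surface at z = 0. Lengths are in m, angles in rad, forces in N, time in s.
With the tool pointing down it reaches from about 0.325 to 0.775 m from the base axis. Payload 5.5 kg.
Tool frame: the origin (TCP) lies on the centre line of the jaws, within the pads' length; the fingertips stand 14 mm ahead of it and the grasp point (between the pads) lies 5 mm behind it; z points along the fingers, y is the line along which they close (so a half turn about z gives the same grasp; the last joint's range is limited). The gripper opens to 85 mm and grips with 20 to 120 N. Pads are 22 mm wide; open, the fingers measure 114 mm over their backs; the gripper's body (76 mm by 85 mm) begins 54 mm behind the grasp point. The pads swing forward as they close: fully open they stand 13 mm farther back than shut.
Start: joints at [1.064, 0.091, 1.231, -0, 1.82, -0.057], TCP at [0.261, 0.54, 0.245] pointing down, gripper open.
Joint ranges: [-2.87, 2.87], [-0.86, 2.18], [0.17, 2.46], [-1.51, 4.65], [0.06, 2.69], [-2.65, 2.65]. Speed limits (rad/s): [2.57, 2.57, 3.01, 3.14, 3.14, 3.14].

### API

Orientations are given as a rotation vector (axis times angle).
In Python, from workcell import manip, cams gives the robot as it stands.
- The arm moves only by the shell command python3 -m creep 'ROWS' [OPENING] [FORCE]. ROWS is a JSON object whose one key "motion" holds a list that holds one entry, the list of rows, each a list of 6 numbers: the shift along the tool's x, y, z in units of 25 mm (1.0 is 25 mm), then the turn, a rotation vector about the tool's x, y, z in units of 6 degrees (1.0 is 6 degrees). In form: {"motion": [[[x, y, z, rx, ry, rz], ...]]}. A call has 1 to 8 rows; each row shifts and turns the commanded pose from where the row before left it, along the tool's axes as they then stand; what a row does not reach is not made up. A row lasts 1/12 s, in which the tool goes at most 41.7 mm and 7.16 degrees, less where a joint would pass 70% of its speed; a pose out of reach is approached as far as the arm can. A call is refused whole if a number of a shift passes 1 or a number of a turn 1, either way. A call with a gripper value outside its range is refused whole. OPENING is the opening, from 0 (shut) to 1 (fully open), set as the call begins (- or left out, the last holds). The fingers move at their own pace and stop on an object; FORCE is the grip in N (left out, the last holds). Time passes only in rows, so rows that do not move let the fingers close. It gives the time, the measured TCP pose, the force, the opening and the grip force at its end, in the units of the state.
- manip.read_state(): the state, without advancing time (a new reading comes with each control period).
- cams.get_image(name): name is "side" or "top" or "wrist"; returns a dict with "frame" (420x560x3 uint8, red, green, blue), "K" (3x3 intrinsics, pixels), "extrinsics" (4x4, takes a point from camera to world coordinates); the wrist camera has in their place "mount" (4x4, takes a point from camera to tool coordinates, whose origin is the TCP and whose axes are the flange's). Camera axes: x right, y down, z forward; pixel columns grow to the right and rows downward; lengths in m; the calibration is good to about 2 mm. A picture is of the moment at which its call begins: read the wrist's pose just before it. There is no depth.
- manip.job_done(): hands the job in; it is judged then, once.
The state is a dict: "t": time; "q": joint angles; "joint_velocities": joint speeds; "joint_efforts": joint torques, N m; "ee_pos": TCP position; "tool_rot": TCP orientation; "force": force on the tool from outside, world axes, zero at the start; "ft_torque": the same for the moment, N m; "opening": finger opening in m; "grasp_force": force on a finger pad.
Only numpy, scipy, OpenCV 4.12 (cv2) and the standard library are available. Lean on these libraries where they do the work, as an engineer would, in place of code of your own. Each camera call takes 0.05 s, during which the arm holds its last target. There are 200 camera calls.

### The job

We are about to get under way and the reference plaque in the dark box was left unclipped: pull the door open through its roller catch, swing the spring clip well onto the plaque's edge without touching the plaque yourself, then push the door shut until the catch snaps and it stays fully closed. Leave the other things on the bench alone.

Things in the scene. Friction and masses are not known exactly. Their poses are not given: they have to be found in the camera images.
- dark_box: Grey bench-top dark box 170 x 230 x 205 mm (deep, wide, high), fixed. Origin: centre of its underside, at bench height. Its x points from the door side to its back, y along its width to the free-edge side of the door, z up; the door side looks along its -x. A black sensor stands 118 mm high on its roof, well away from the handle.
- door (a joint): Door angle (rad): 0 shut, grows as it swings away from the box (counter-clockwise from above), stops at 1.75. Starts shut, held by a sprung roller catch in its free edge: about 9 N at the handle pulls it through, 12 N pushes it back. The catch bites over the last 0.09 rad; below about 0.03 it draws the door home and holds it. Elsewhere the door stays where left.
- door_hinge (a point): Point on the door's fixed upright hinge axis, 105 mm above the bench; at x -93, y -107 mm of the box. Door coordinates are measured from this axis and turn with the door: y along the leaf to its free edge, x from outer face inwards (equal to the box's x, y when shut). Leaf: 213 mm wide, x from -6 to 6 mm, top edge 202 mm above the bench.
- door_handle (a point): Point on the door's upright round bar handle, 165 mm above the bench, door coordinates x -46, y 190 mm (196 mm from the hinge axis); its axes are the door's. Bar 12 mm thick, from 89 to 193 mm above the bench, its centre line 40 mm off the outer face, clear on both sides; two 10 mm posts at 105 and 168 mm height join it to the door.
- stage_seat (a point): Centre of the plaque's seat: a recess with 4 mm lips on an aluminium stage 110 x 142 mm that is fixed to the door's inner face and swings out with it. The stage's top is 130 mm above the bench. Door coordinates x 64, y 81 mm; axes are the door's.
- plaque: Reference plaque: loose black plate 76 x 90 x 14 mm (x, y, z) with a white disc 56 mm across near its hinge-side end, lying in the seat. Origin: centre of its underside, its axes parallel to the door's. Its black margin at the +y edge (towards the door's free edge), 30 mm wide, takes the clip. Its top is 144 mm above the bench. The robot must not touch it.
- clip (a joint): Angle (rad) of the stainless spring clip (68 mm strip) about its upright pivot screw: 0 pointing along the door's +x, clear of the plaque; grows clockwise from above; at 1.57 it points along the door's -y, square on the plaque, fully on. Range -0.35 to 1.75, starts within 0.3 of 0, stays where left. The foot meets the plaque at 0.4 and climbs 2.5 mm on: about 5 N at the tab.
- clip_pivot (a point): Point on the clip's pivot screw axis, 148 mm above the bench; door coordinates x 45, y 150 mm (24 mm outside the plaque's edge).
- clip_tab (a point): Centre of the red upturned finger tab at the clip's free end, to push or pinch: 10 mm along the clip, 14 mm across it, 149 to 176 mm above the bench (centre 168), 51 mm from the pivot axis. With the clip on, the tab stands over the plaque's margin, its foot about 7 mm above the plaque's top. The point's x points along the clip away from the pivot.
- clip_foot (a point): Underside of the clip's conical foot, 46 mm from the pivot axis: on top of the plaque (144 mm above the bench) when the clip is on; 2.5 mm lower when clear of it.
- bracket: Bystander: blue nylon L-shaped mounting bracket, 90 x 56 x 64 mm, origin centre of its foot.
- end_cap: Bystander: gold anodised sensor end cap, 76 mm across, 59 mm tall with its connector.
- ballast: Bystander: round grey lead ballast weight, 76 mm across, 24 mm tall.
- nut_driver: Bystander: nut driver, 190 mm long, lying.
- spanner: Bystander: stainless spanner, 170 mm long, lying.
- rinse_bottle: Bystander: white rinse bottle with red cap, 60 mm across, 150 mm tall.
- gauge_case: Bystander: orange gauge case, 160 x 80 x 32 mm.

How it is judged:
By the outcome, as a careful person would: the job done as asked, in the order asked, and still so for the second after the job is handed in, with the robot touching nothing.
It also fails if it takes over 72 s, if anything falls off the work surface, if the arm or the gripper's body presses on something with over 40 N, if the wrist force passes 120 N, or if a joint passes its speed limit or range.

## Working session

There is one attempt and no reset: what is moved stays moved. The work goes in short steps, Python scripts to look and compute and a shell command to move; the robot and the scene stay as the last step left them, time stands still between calls to the robot, and variables do not carry over. Pictures are saved under pics/ and viewed, at most 10 in all, crops included, and the job is handed in when it is done.

```bash
mkdir -p pics; ls; python3 - <<'E'
from workcell import manip,cams
import cv2,numpy as np
s=manip.read_state();print({k:np.round(v,3).tolist() for k,v in s.items()})
for n in("top","side"):
    c=cams.get_image(n);cv2.imwrite(f"pics/{n}0.png",c["frame"][:,:,::-1]);print(n,c["K"].round(1).tolist(),c["extrinsics"].round(4).tolist())
    np.savez(f"{n}0.npz",**c)
print(cams.get_image("wrist")["mount"].round(4).tolist())
E
```

```text
pics
{'t': 0.0, 'q': [1.064, 0.092, 1.232, 0.0, 1.82, -0.057], 'joint_velocities': [0.0, -0.0, 0.002, -0.0, -0.001, 0.0], 'joint_efforts': [-0.002, -45.871, -41.804, -0.0, 0.011, 0.0], 'ee_pos': [0.261, 0.54, 0.244], 'tool_rot': [-0.7, -3.062, 0.003], 'force': [-1.173, -0.55, 0.032], 'ft_torque': [-0.01, -0.031, -0.012], 'grasp_force': 0.0, 'opening': 0.085}
top [[423.3, 0.0, 275.6], [0.0, 423.3, 211.4], [0.0, 0.0, 1.0]] [[-0.0287, -0.9853, 0.1683, 0.4011], [-0.9996, 0.0286, -0.0034, 0.0453], [-0.0014, -0.1683, -0.9857, 1.1042], [0.0, 0.0, 0.0, 1.0]]
side [[380.6, 0.0, 276.7], [0.0, 380.6, 204.4], [0.0, 0.0, 1.0]] [[0.8016, -0.4222, 0.4234, 0.1512], [-0.5978, -0.5761, 0.5574, -0.534], [0.0086, -0.6999, -0.7142, 0.8758], [0.0, 0.0, 0.0, 1.0]]
[[0.0007, -0.9592, -0.2826, 0.0716], [1.0, 0.0007, 0.0001, -0.0002], [0.0001, -0.2826, 0.9592, -0.1296], [0.0, 0.0, 0.0, 1.0]]
```

View pics/top0.png

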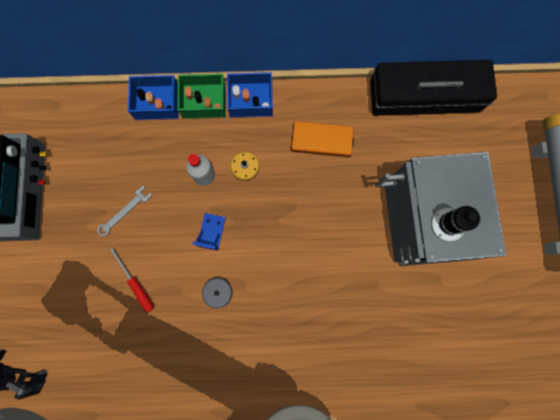

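View pics/side0.png

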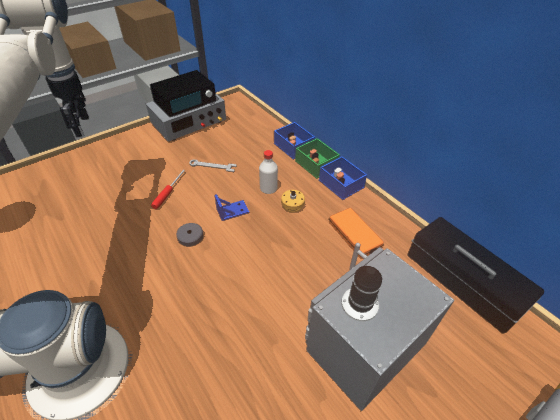

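View crop.

Top view: the box roof is at about (412..503, 154..262), the door faces left (+y world), and the handle is near (390,181). The side view shows the roof and the handle at (357,255). I'll zoom in on both for corners.

```bash
python3 - <<'E'
import cv2,numpy as np
a=cv2.imread("pics/top0.png")[140:275,365:515];b=cv2.imread("pics/side0.png")[230:400,295:465]
a=cv2.resize(a,(400*1,360),interpolation=cv2.INTER_CUBIC) if 0 else cv2.resize(a,None,fx=2.6,fy=4,interpolation=cv2.INTER_CUBIC) if 0 else cv2.resize(a,None,fx=2.6,fy=2.6,interpolation=cv2.INTER_CUBIC)
b=cv2.resize(b,None,fx=2.4,fy=2.4,interpolation=cv2.INTER_CUBIC)
o=np.zeros((410,800,3),np.uint8);o[:a.shape[0],:390]=a[:,:390];o[:b.shape[0],392:800]=b[:,:408]
cv2.imwrite("pics/c0.png",o)
E
```

```text
(no output)
```

View pics/c0.png

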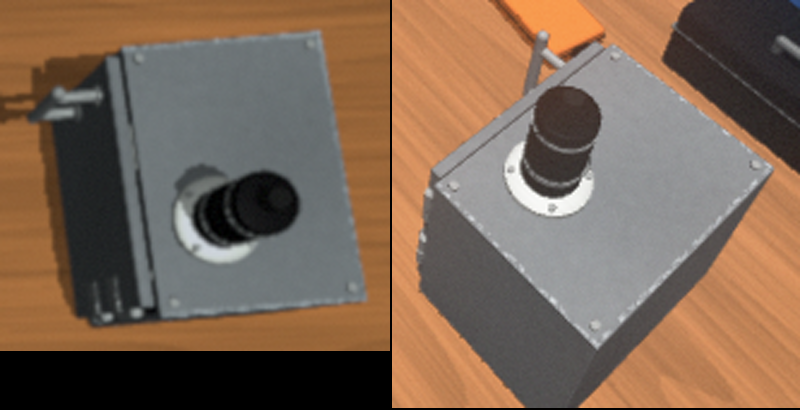

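The crop shows the four roof corners (top crop (121,46),(321,32),(366,298),(160,316); side crop (612,44),(771,165),(596,347),(437,185)) and the handle's top end at (60,95) / (543,36).

```bash
cat > h.py <<'E'
import numpy as np
from scipy.spatial.transform import Rotation as R
def ray(K,E,p):
    d=E[:3,:3]@np.linalg.solve(K,[p[0],p[1],1]);return E[:3,3],d
def plane(K,E,p,z):
    o,d=ray(K,E,p);return (o+d*(z-o[2])/d[2])[:2]
E
python3 - <<'E'
from h import *
from scipy.optimize import least_squares
T=np.load("top0.npz");S=np.load("side0.npz")
m=np.array([[-.085,.115],[.085,.115],[.085,-.115],[-.085,-.115]])
t=[(121,46),(321,32),(366,298),(160,316)];s=[(612,44),(771,165),(596,347),(437,185)]
W={}
tp=lambda p:(p[0]/2.6+365,p[1]/2.6+140)
sp=lambda p:((p[0]-392)/2.4+295,p[1]/2.4+230)
W['top']=np.array([plane(T['K'],T['extrinsics'],tp(p),.205) for p in t])
W['side']=np.array([plane(S['K'],S['extrinsics'],sp(p),.205) for p in s])
W['both']=(W['top']+W['side'])/2
for k,w in W.items():
    f=lambda q:(m@np.array([[np.cos(q[2]),np.sin(q[2])],[-np.sin(q[2]),np.cos(q[2])]])+q[:2]-w).ravel()
    r=least_squares(f,[.4,-.4,-1.57]);q=r.x;print(k,q.round(4),(f(q)*1000).round(1))
    Rm=np.array([[np.cos(q[2]),-np.sin(q[2])],[np.sin(q[2]),np.cos(q[2])]])
    hg=q[:2]+Rm@[-.093,-.107];print(' hinge',hg.round(4),'handle',(hg+Rm@[-.046,.190]).round(4))
print(plane(T['K'],T['extrinsics'],tp((60,93)),.193),plane(S['K'],S['extrinsics'],sp((543,36)),.193))
E
```

```text
top [ 0.5561 -0.3517 -1.519 ] [ 0.8 -0.4  2.3  0.4 -2.  -0.4 -1.1  0.5]
 hinge [ 0.4444 -0.2643] handle [ 0.6317 -0.2085]
side [ 0.5565 -0.3542 -1.5109] [ 1.8  2.3  1.5 -2.7 -0.4 -1.9 -2.8  2.2]
 hinge [ 0.4441 -0.2678] handle [ 0.631  -0.2105]
both [ 0.5563 -0.3529 -1.515 ] [ 1.3  0.9  1.9 -1.1 -1.2 -1.2 -1.9  1.4]
 hinge [ 0.4443 -0.266 ] handle [ 0.6314 -0.2095]
[ 0.62931495 -0.20911445] [ 0.6279472  -0.21448437]
```

```bash
python3 -m creep '{"motion": [[[0,0,-0.3,0,0,1],[0,0,-0.3,0,0,1],[0,0,-0.3,0,0,1],[0,0,-0.3,0,0,1],[0,0,-0.3,0,0,1],[0,0,-0.3,0,0,1],[0,0,-0.3,0,0,1],[0,0,-0.3,0,0,1]]]}' 1 60
python3 -m creep '{"motion": [[[0,0,0,0,0,0.73],[0,0,0,0,0,0.73],[0,0,0,0,0,0.73],[0,0,0,0,0,0]]]}'
cat >> h.py <<'E'
YAW0=-1.515;H=np.array([.4443,-.266])
def d2w(x,y,th):
    a=YAW0+th;return H+np.array([[np.cos(a),-np.sin(a)],[np.sin(a),np.cos(a)]])@[x,y]
def go(p,yaw=None):
    "shift in tool axes/25mm and rz turn units to put TCP at p with jaw (tool y) at yaw"
    from workcell import manip
    s=manip.read_state();Rm=R.from_rotvec(s['tool_rot']).as_matrix()
    print('pos',s['ee_pos'].round(4) if hasattr(s['ee_pos'],'round') else s['ee_pos'],'shift',(Rm.T@(np.array(p)-s['ee_pos'])/.025).round(2),'zaxis',Rm[:,2].round(3),end=' ')
    y=np.arctan2(Rm[1,1],Rm[0,1]);print('jaw yaw deg',np.degrees(y).round(1),'t',round(s['t'],2),'F',np.round(s['force'],1),end=' ')
    if yaw is not None: print('rz',round(-np.degrees((yaw-y+np.pi/2)%np.pi-np.pi/2)/6,2))
    else: print()
E
python3 -c "
from h import *
go([*d2w(-.046,.19,0),.3],YAW0+np.pi/2)"
```

```text
t: 0.82
ee_pos: [0.2608, 0.5403, 0.3052]
tool_rot: [1.892, 2.508, -0.001]
force: [0.5, 0.5, -0.7]
opening: 0.0853
grasp_force: 0.0
t: 1.15
ee_pos: [0.2609, 0.5403, 0.3048]
tool_rot: [2.164, 2.278, -0.001]
force: [0.7, -1.0, 0.5]
opening: 0.0856
grasp_force: 0.0
pos [0.2609 0.5403 0.3048] shift [-30.71  13.27   0.21] zaxis [-0.    -0.001 -1.   ] jaw yaw deg 2.9 t 1.15 F [ 0.7 -1.   0.5] rz -0.04
```

```bash

python3 -m creep '{"motion": [[[-0.95,0.4,0,0,0,0],[-0.95,0.4,0,0,0,0],[-0.95,0.4,0,0,0,0],[-0.95,0.4,0,0,0,0],[-0.95,0.4,0,0,0,0],[-0.95,0.4,0,0,0,0],[-0.95,0.4,0,0,0,0],[-0.95,0.4,0,0,0,0]]]}' >/dev/null
python3 -m creep '{"motion": [[[-0.95,0.4,0,0,0,0],[-0.95,0.4,0,0,0,0],[-0.95,0.4,0,0,0,0],[-0.95,0.4,0,0,0,0],[-0.95,0.4,0,0,0,0],[-0.95,0.4,0,0,0,0],[-0.95,0.4,0,0,0,0],[-0.95,0.4,0,0,0,0]]]}' >/dev/null
python3 -m creep '{"motion": [[[-0.95,0.4,0,0,0,0],[-0.95,0.4,0,0,0,0],[-0.95,0.4,0,0,0,0],[-0.95,0.4,0,0,0,0],[-0.95,0.4,0,0,0,0],[-0.95,0.4,0,0,0,0],[-0.95,0.4,0,0,0,0],[-0.95,0.4,0,0,0,0]]]}' >/dev/null
python3 -m creep '{"motion": [[[-0.95,0.4,0,0,0,0],[-0.95,0.4,0,0,0,0],[-0.95,0.4,0,0,0,0],[-0.95,0.4,0,0,0,0],[-0.95,0.4,0,0,0,0],[-0.95,0.4,0,0,0,0],[0,0,0,0,0,0],[0,0,0,0,0,0]]]}' >/dev/null
python3 - <<'E'
from h import *
from workcell import manip,cams
import cv2
go([*d2w(-.046,.19,0),.17],YAW0+np.pi/2)
s=manip.read_state();c=cams.get_image("wrist")
Tw=np.eye(4);Tw[:3,:3]=R.from_rotvec(s['tool_rot']).as_matrix();Tw[:3,3]=s['ee_pos'];E=Tw@c['mount']
np.savez("w0.npz",K=c['K'],extrinsics=E,frame=c['frame'])
for p in ([*d2w(-.046,.19,0),.193],):
    q=np.linalg.inv(E)@[*p,1];print((c['K']@q[:3]/q[2])[:2])
cv2.imwrite("pics/w0.png",c['frame'][:,:,::-1])
E
```

```text
pos [ 0.5989 -0.1561  0.3039] shift [-2.21  1.19  5.35] zaxis [-0.002  0.001 -1.   ] jaw yaw deg 3.1 t 3.82 F [-0.5  0.7  0.3] rz -0.02
[312.929524   271.05596449]
```

View pics/w0.png

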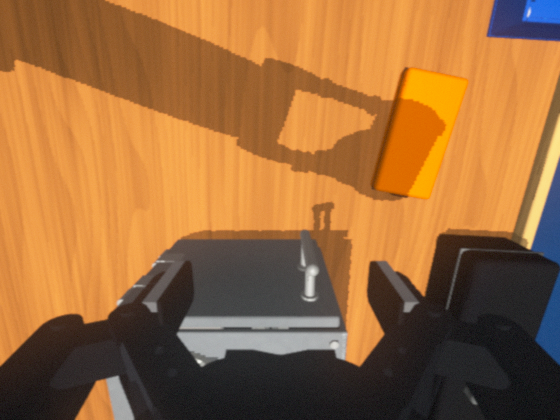

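Handle top appears at (312,270), predicted (313,271): the calibration is good. Go down and grip.

```bash

python3 -m creep '{"motion": [[[-0.74,0.4,0,0,0,0],[-0.74,0.4,0,0,0,0],[-0.74,0.4,0,0,0,0],[0,0,0,0,0,0],[0,0,0.8,0,0,0],[0,0,0.8,0,0,0],[0,0,0.8,0,0,0],[0,0,0.8,0,0,0]]]}' >/dev/null
python3 -m creep '{"motion": [[[0,0,0.8,0,0,0],[0,0,0.8,0,0,0],[0,0,0.5,0,0,0],[0,0,0,0,0,0],[0,0,0,0,0,0]]]}'
python3 -m creep '{"motion": [[[0,0,0,0,0,0],[0,0,0,0,0,0],[0,0,0,0,0,0],[0,0,0,0,0,0],[0,0,0,0,0,0],[0,0,0,0,0,0],[0,0,0,0,0,0],[0,0,0,0,0,0]]]}' 0 60
python3 - <<'E'
from h import *
go([*d2w(-.046,.19,0),.17],YAW0+np.pi/2)
E
```

```text
t: 4.95
ee_pos: [0.6314, -0.2078, 0.1728]
tool_rot: [-2.159, -2.281, 0.0]
force: [0.7, 0.1, 0.5]
opening: 0.0855
grasp_force: 0.0
t: 5.62
ee_pos: [0.6311, -0.2089, 0.1733]
tool_rot: [-2.161, -2.279, 0.002]
force: [-5.9, -0.4, 3.5]
opening: 0.0101
grasp_force: 58.5
pos [ 0.6311 -0.2089  0.1733] shift [-0.02  0.01  0.13] zaxis [-0.001 -0.    -1.   ] jaw yaw deg 3.1 t 5.62 F [-5.9 -0.4  3.5] rz -0.02
```

```bash

python3 -m creep '{"motion": [[[0.395,-0.107,0,0,0,-0.5],[0.395,-0.107,0,0,0,-0.5],[0.395,-0.107,0,0,0,-0.5],[0.395,-0.107,0,0,0,-0.5],[0,0,0,0,0,0],[0,0,0,0,0,0]]]}' 
python3 - <<'E'
from h import *
a=np.radians(12);go([*d2w(-.046,.19,a),.173],YAW0+np.pi/2+a)
E
```

```text
t: 6.12
ee_pos: [0.6152, -0.1714, 0.1732]
tool_rot: [-1.911, -2.494, 0.003]
force: [-4.4, -2.4, 2.5]
opening: 0.0101
grasp_force: 59.7
pos [ 0.6152 -0.1714  0.1732] shift [-0.02  0.01  0.01] zaxis [-0.001 -0.001 -1.   ] jaw yaw deg 15.1 t 6.12 F [-4.4 -2.4  2.5] rz -0.02
```

```bash

python3 -m creep '{"motion": [[[0.395,-0.107,0,0,0,-0.5],[0.395,-0.107,0,0,0,-0.5],[0.395,-0.107,0,0,0,-0.5],[0.395,-0.107,0,0,0,-0.5],[0.395,-0.107,0,0,0,-0.5],[0.395,-0.107,0,0,0,-0.5],[0.395,-0.107,0,0,0,-0.5],[0.395,-0.107,0,0,0,-0.5]]]}' 
python3 -m creep '{"motion": [[[0.395,-0.107,0,0,0,-0.5],[0.395,-0.107,0,0,0,-0.5],[0.395,-0.107,0,0,0,-0.5],[0.395,-0.107,0,0,0,-0.5],[0.395,-0.107,0,0,0,-0.5],[0.395,-0.107,0,0,0,-0.5],[0.395,-0.107,0,0,0,-0.5],[0,0,0,0,0,0]]]}' 
python3 - <<'E'
from h import *
a=np.radians(57);go([*d2w(-.046,.19,a),.173],YAW0+np.pi/2+a)
E
```

```text
t: 6.78
ee_pos: [0.5625, -0.1104, 0.1732]
tool_rot: [1.348, 2.836, -0.003]
force: [-3.9, -5.3, 2.9]
opening: 0.01
grasp_force: 59.8
t: 7.45
ee_pos: [0.4983, -0.0781, 0.1732]
tool_rot: [0.808, 3.035, -0.003]
force: [-0.6, -2.9, 0.6]
opening: 0.01
grasp_force: 59.7
pos [ 0.4983 -0.0781  0.1732] shift [-0.02  0.    0.01] zaxis [ 0.    -0.002 -1.   ] jaw yaw deg 60.2 t 7.45 F [-0.6 -2.9  0.6] rz -0.0
```

```bash

python3 -m creep '{"motion": [[[0.395,-0.107,0,0,0,-0.5],[0.395,-0.107,0,0,0,-0.5],[0.395,-0.107,0,0,0,-0.5],[0.395,-0.107,0,0,0,-0.5],[0.395,-0.107,0,0,0,-0.5],[0.395,-0.107,0,0,0,-0.5],[0.395,-0.107,0,0,0,-0.5],[0.395,-0.107,0,0,0,-0.5]]]}' 
python3 -m creep '{"motion": [[[0,0,0,0,0,0],[0,0,0,0,0,0],[0,0,0,0,0,0],[0,0,0,0,0,0],[0,0,0,0,0,0],[0,0,0,0,0,0]]]}' 0.7
python3 -m creep '{"motion": [[[0,0,-0.7,0,0,0],[0,0,-0.7,0,0,0],[0,0,-0.7,0,0,0],[0,0,-0.7,0,0,0],[0,0,-0.7,0,0,0],[0,0,-0.7,0,0,0],[0,0,-0.7,0,0,0],[0,0,0,0,0,0]]]}' 
python3 - <<'E'
from h import *
from workcell import cams
import cv2
a=np.radians(81);go([*d2w(.096,.15,a),.3],0)
for n in("top","side"):
    c=cams.get_image(n);np.savez(f"{n}1.npz",**c)
    E=c['extrinsics']
    for nm,x,y,z in(("piv",.045,.15,.148),("tab0",.096,.15,.168),("tab1",.045,.099,.168),("hndl",-.046,.19,.193),("free",0,.213,.202)):
        q=np.linalg.inv(E)@[*d2w(x,y,a),z,1];print(n,nm,(c['K']@q[:3]/q[2])[:2].round(1))
    f=c['frame'][:,:,::-1];f=f[130:280,310:510] if n=="top" else f[200:350,240:440]
    cv2.imwrite(f"pics/{n}1.png",cv2.resize(f,None,fx=4,fy=4,interpolation=cv2.INTER_CUBIC))
E
```

```text
t: 8.12
ee_pos: [0.4184, -0.0721, 0.1732]
tool_rot: [0.159, 3.136, -0.002]
force: [0.7, -4.2, 1.3]
opening: 0.01
grasp_force: 59.7
t: 8.62
ee_pos: [0.4186, -0.0713, 0.1726]
tool_rot: [-0.162, -3.137, -0.0]
force: [-0.3, -1.1, -0.4]
opening: 0.0599
grasp_force: 0.0
t: 9.28
ee_pos: [0.4192, -0.0715, 0.299]
tool_rot: [0.162, 3.132, -0.002]
force: [0.7, 0.1, 1.0]
opening: 0.0597
grasp_force: 0.0
pos [ 0.4192 -0.0715  0.299 ] shift [-5.63 -1.63 -0.01] zaxis [ 0.006 -0.001 -1.   ] jaw yaw deg 84.1 t 9.28 F [0.7 0.1 1. ] rz 14.01
top piv [348.3 235.4]
top tab0 [350.8 211.8]
top tab1 [372.8 236. ]
top hndl [331.2 274.1]
top free [322.1 251.4]
side piv [289.3 256.3]
side tab0 [307.8 242.4]
side tab1 [301.8 266.8]
side hndl [246.4 248.5]
side free [259.2 231.3]
```

View pics/top1.png

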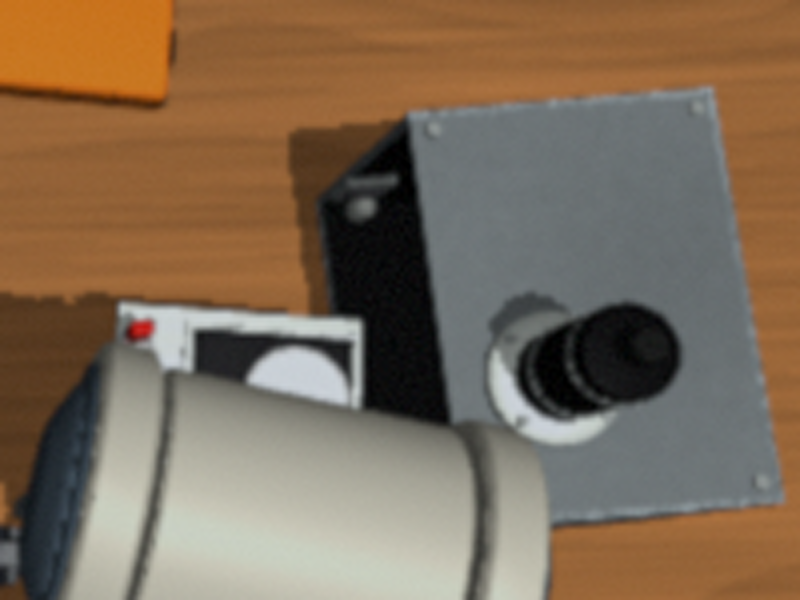

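Top view: the door is open, and the red tab is at crop (140,328), i.e. px (345,212), just left of the predicted clip-0 position, so the clip angle is slightly negative. I'll measure it by colour.

```bash
python3 - <<'E'
from h import *
import cv2
from workcell import manip,cams
print(np.round(manip.read_state()['q'],2))
a=np.radians(81);P=d2w(.045,.15,a);print('piv',P.round(4))
yaw=YAW0+a
def mask(f,b):
    f=f.astype(int);m=((f[:,:,0]>120)&(f[:,:,1]<60)&(f[:,:,2]<70));q=np.zeros_like(m);q[b[0]:b[1],b[2]:b[3]]=m[b[0]:b[1],b[2]:b[3]];v,u=np.nonzero(q);return len(u),(u.mean(),v.mean()) if len(u) else None
for n,b in(("top",(190,240,320,380)),("side",(215,290,260,340))):
    c=np.load(n+"1.npz");k,p=mask(c['frame'],b);print(n,k,p)
    if p:
        w=plane(c['K'],c['extrinsics'],p,.168);d=w-P;print(w.round(4),np.hypot(*d).round(4),'clip',(yaw-np.arctan2(d[1],d[0])).round(3))
E
```

```text
[-0.25 -0.36  1.55  0.    1.95 -1.72]
piv [ 0.5042 -0.1213]
top 14 (np.float64(344.85714285714283), np.float64(211.92857142857142))
[ 0.5551 -0.1131] 0.0515 clip -0.261
side 0 None
```

View pics/side1.png

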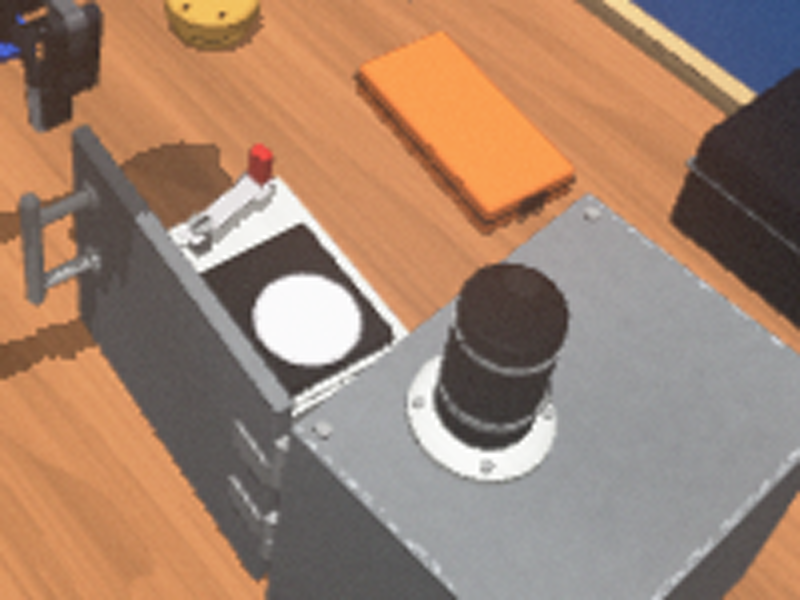

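Side view: red tab at crop (260,160), clip clear of the plaque, handle as predicted. Tab at world (0.555,-0.113), clip -0.26. Moving above it with the jaws tangential.

```bash

python3 -m creep '{"motion": [[[0,0,0,0,0,-0.84],[0,0,0,0,0,-0.83],[0,0,0,0,0,-0.83],[0,0,0,0,0,0]]]}' 0.4 25
python3 - <<'E'
from h import *
go([.555,-.113,.22],.159+np.pi/2)
E
```

```text
t: 9.72
ee_pos: [0.4181, -0.0713, 0.2933]
tool_rot: [0.253, -3.129, -0.001]
force: [0.6, -0.7, -0.5]
opening: 0.0341
grasp_force: 0.0
pos [ 0.4181 -0.0713  0.2933] shift [-5.14 -2.53  2.92] zaxis [-0.003  0.001 -1.   ] jaw yaw deg 99.3 t 9.72 F [ 0.6 -0.7 -0.5] rz 0.03
```

```bash

python3 -m creep '{"motion": [[[-0.9,-0.44,0,0,0,0],[-0.9,-0.44,0,0,0,0],[-0.9,-0.44,0,0,0,0],[-0.9,-0.44,0,0,0,0],[-0.8,-0.4,0,0,0,0],[-0.74,-0.37,0,0,0,0],[0,0,0,0,0,0],[0,0,0,0,0,0]]]}' 
python3 - <<'E'
from h import *
import cv2
from workcell import manip,cams
go([.555,-.113,.17],.159+np.pi/2)
s=manip.read_state();c=cams.get_image("wrist")
Tw=np.eye(4);Tw[:3,:3]=R.from_rotvec(s['tool_rot']).as_matrix();Tw[:3,3]=s['ee_pos'];E=Tw@c['mount']
f=c['frame'].astype(int);m=((f[:,:,0]>110)&(f[:,:,1]<60)&(f[:,:,2]<70)).astype(np.uint8)
n,l,st,ce=cv2.connectedComponentsWithStats(m)
for i in range(1,n):
    if st[i,4]>40: print(st[i],ce[i].round(1),plane(c['K'],E,ce[i],.170).round(4))
cv2.imwrite("pics/w1.png",c['frame'][:,:,::-1])
E
```

```text
t: 10.38
ee_pos: [0.5553, -0.1137, 0.2928]
tool_rot: [0.245, -3.128, -0.002]
force: [-0.5, 0.8, 1.1]
opening: 0.0342
grasp_force: 0.0
pos [ 0.5553 -0.1137  0.2928] shift [-0.01  0.02  4.91] zaxis [-0.004  0.001 -1.   ] jaw yaw deg 99.0 t 10.38 F [-0.5  0.8  1.1] rz -0.02
[248 290  69  19 103] [282.3 299.3] [ 0.6449 -0.0972]
[540 348  20  27 391] [551.6 360. ] [0.6724 0.1917]
```

View pics/w1.png

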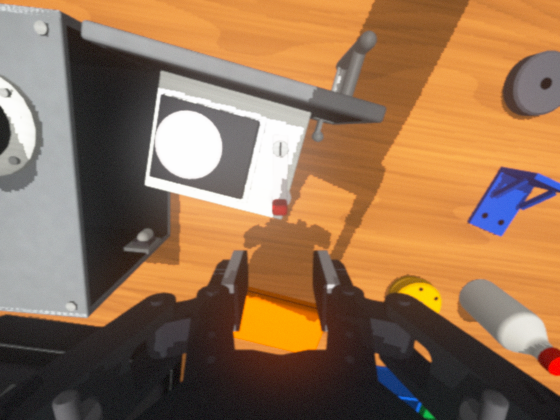

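Wrist view: tab top at (279,207), centred between the jaws laterally, plaque clear.

```bash

python3 - <<'E'
from h import *
from workcell import manip,cams
import cv2
s=manip.read_state();c=cams.get_image("wrist")
Tw=np.eye(4);Tw[:3,:3]=R.from_rotvec(s['tool_rot']).as_matrix();Tw[:3,3]=s['ee_pos'];E=Tw@c['mount']
f=c['frame'].astype(int)[195:225,265:295];m=(f[:,:,0]>f[:,:,1]+60)&(f[:,:,1]<60);v,u=np.nonzero(m)
print(len(u),u.mean()+265,v.mean()+195,u.min()+265,u.max()+265,v.min()+195,v.max()+195)
for p in((u.mean()+265,v.mean()+195),):print(plane(c['K'],E,p,.172).round(4))
print('screw',plane(c['K'],E,(280.5,149),.15).round(4))
E
```

```text
<stdin>:7: RuntimeWarning: Mean of empty slice.
  ret = ret.dtype.type(ret / rcount)
Traceback (most recent call last):
ValueError: zero-size array to reduction operation minimum which has no identity
```

```bash

python3 - <<'E'
from h import *
from workcell import manip,cams
import cv2
f=cv2.imread("pics/w1.png")[:,:,::-1].astype(int)
print(f[207,279],f[205:210:2,275:284:2].tolist())
s=manip.read_state();c=cams.get_image("wrist")
print(c['frame'][207,279])
Tw=np.eye(4);Tw[:3,:3]=R.from_rotvec(s['tool_rot']).as_matrix();Tw[:3,3]=s['ee_pos'];E=Tw@c['mount']
for p,z in(((279,208),.172),((280.5,149),.15)):print(plane(c['K'],E,p,z).round(4))
f=c['frame'].astype(int)[195:225,265:295];m=(f[:,:,0]>1.8*f[:,:,1])&(f[:,:,0]>1.8*f[:,:,2])&(f[:,:,2]>.5*f[:,:,1]);v,u=np.nonzero(m);print(len(u),u.mean()+265,v.mean()+195)
E
```

```text
[192  78  70] [[[172, 79, 71], [162, 80, 72], [163, 78, 71], [161, 77, 69], [162, 79, 72]], [[193, 76, 67], [192, 79, 69], [192, 78, 70], [193, 81, 72], [189, 78, 68]], [[201, 79, 68], [203, 81, 72], [202, 80, 69], [202, 79, 68], [198, 76, 67]]]
[194  78  71]
[ 0.5538 -0.1146]
[ 0.5046 -0.1211]
168 278.9107142857143 208.14285714285714
```

```bash

python3 -m creep '{"motion": [[[0,0,0.8,0,0,0],[0,0,0.8,0,0,0],[0,0,0.8,0,0,0],[0,0,0.8,0,0,0],[0,0,0.8,0,0,0],[0,0,0.5,0,0,0],[0,0,0.2,0,0,0],[0,0,0,0,0,0]]]}' 
python3 -m creep '{"motion": [[[0,0,0,0,0,0],[0,0,0,0,0,0],[0,0,0,0,0,0],[0,0,0,0,0,0],[0,0,0,0,0,0],[0,0,0,0,0,0]]]}' 0 25
python3 - <<'E'
from h import *
go([.554,-.1146,.17],.159+np.pi/2)
E
```

```text
t: 11.2
ee_pos: [0.5544, -0.1133, 0.1769]
tool_rot: [0.249, -3.13, -0.001]
force: [0.1, 0.5, 0.3]
opening: 0.0341
grasp_force: 0.0
t: 11.7
ee_pos: [0.5558, -0.1137, 0.1792]
tool_rot: [-0.249, 3.129, -0.001]
force: [0.1, 0.9, 4.9]
opening: 0.0128
grasp_force: 28.4
pos [ 0.5558 -0.1137  0.1792] shift [ 0.08 -0.03  0.37] zaxis [ 0.002 -0.    -1.   ] jaw yaw deg 99.1 t 11.7 F [0.1 0.9 4.9] rz -0.0
```

```bash

python3 -m creep '{"motion": [[[0.008,-0.18,0,0,0,0.833],[0.008,-0.18,0,0,0,0.833],[0.008,-0.18,0,0,0,0.833],[0.008,-0.18,0,0,0,0.833],[0.008,-0.18,0,0,0,0.833],[0.008,-0.18,0,0,0,0.833],[0.008,-0.18,0,0,0,0.833],[0.008,-0.18,0,0,0,0.833]]]}' 
python3 - <<'E'
from h import *
P=np.array([.5044,-.1212]);a=.159-np.radians(40)
go([*(P+.0515*np.array([np.cos(a),np.sin(a)])),.17],a+np.pi/2)
E
```

```text
t: 12.37
ee_pos: [0.5492, -0.1484, 0.1793]
tool_rot: [0.842, 3.024, 0.001]
force: [3.3, 3.9, 8.7]
opening: 0.0125
grasp_force: 28.8
pos [ 0.5492 -0.1484  0.1793] shift [0.04 0.01 0.37] zaxis [ 0.003 -0.    -1.   ] jaw yaw deg 58.9 t 12.37 F [3.3 3.9 8.7] rz -0.04
```

```bash

python3 -m creep '{"motion": [[[0.008,-0.18,0,0,0,0.833],[0.008,-0.18,0,0,0,0.833],[0.008,-0.18,0,0,0,0.833],[0.008,-0.18,0,0,0,0.833],[0.008,-0.18,0,0,0,0.833],[0.008,-0.18,0,0,0,0.833],[0.008,-0.18,0,0,0,0.833],[0.008,-0.18,0,0,0,0.833]]]}' 
python3 -m creep '{"motion": [[[0.008,-0.18,0,0,0,0.833],[0.008,-0.18,0,0,0,0.833],[0.008,-0.18,0,0,0,0.833],[0.008,-0.18,0,0,0,0.833],[0.008,-0.18,0,0,0,0.833],[0,0,0,0,0,0],[0,0,0,0,0,0]]]}' 
python3 - <<'E'
from h import *
from workcell import manip
P=np.array([.5044,-.1212]);a=.159-np.radians(105)
go([*(P+.0515*np.array([np.cos(a),np.sin(a)])),.17],a+np.pi/2)
E
```

```text
t: 13.03
ee_pos: [0.5243, -0.1689, 0.182]
tool_rot: [1.818, 2.551, 0.012]
force: [8.3, 8.1, 11.4]
opening: 0.0131
grasp_force: 29.0
t: 13.62
ee_pos: [0.5008, -0.1723, 0.1819]
tool_rot: [2.327, 2.102, 0.009]
force: [2.4, 4.7, 13.8]
opening: 0.0132
grasp_force: 28.9
pos [ 0.5008 -0.1723  0.1819] shift [-0.01 -0.07  0.48] zaxis [ 0.008 -0.    -1.   ] jaw yaw deg -5.8 t 13.62 F [ 2.4  4.7 13.8] rz 0.01
```

```bash

python3 -m creep '{"motion": [[[0.0,-0.12,0,0,0,0.33],[0,0,0,0,0,0],[0,0,0,0,0,0]]]}' >/dev/null
python3 -m creep '{"motion": [[[0,0,0,0,0,0],[0,0,0,0,0,0],[0,0,0,0,0,0],[0,0,0,0,0,0]]]}' 0.32
python3 -m creep '{"motion": [[[0,0,-0.4,0,0,0],[0,0,-0.7,0,0,0],[0,0,-0.7,0,0,0],[0,0,-0.7,0,0,0],[0,0,-0.7,0,0,0],[0,0,-0.7,0,0,0],[0,0,-0.7,0,0,0],[0,0,0,0,0,0]]]}' 
python3 -m creep '{"motion": [[[0.8,0,0,0,0,0],[0.8,0,0,0,0,0],[0.8,0,0,0,0,0],[0.8,0,0,0,0,0],[0,0,0,0,0,0],[0,0,0,0,0,0]]]}' >/dev/null
python3 - <<'E'
from h import *
from workcell import manip,cams
import cv2
s=manip.read_state();c=cams.get_image("wrist")
print(s['ee_pos'])
Tw=np.eye(4);Tw[:3,:3]=R.from_rotvec(s['tool_rot']).as_matrix();Tw[:3,3]=s['ee_pos'];E=Tw@c['mount']
np.savez("w2.npz",K=c['K'],extrinsics=E,frame=c['frame'])
a=np.radians(81)
for nm,x,y,z in(("piv",.045,.15,.15),("tab1",.045,.099,.176),("hndl",-.046,.19,.193),("free",0,.213,.202)):
        q=np.linalg.inv(E)@[*d2w(x,y,a),z,1];print(nm,(c['K']@q[:3]/q[2])[:2].round(1))
cv2.imwrite("pics/w2.png",c['frame'][:,:,::-1])
E
```

```text
t: 14.2
ee_pos: [0.4954, -0.1728, 0.1768]
tool_rot: [-2.367, -2.063, 0.002]
force: [0.4, -0.7, -0.3]
opening: 0.0268
grasp_force: 0.0
t: 14.87
ee_pos: [0.4965, -0.1732, 0.2974]
tool_rot: [2.364, 2.06, 0.004]
force: [0.3, 0.5, 1.5]
opening: 0.0275
grasp_force: 0.0
[ 0.50670348 -0.09295121  0.29200204]
piv [281.4 231.2]
tab1 [283.2 291.7]
hndl [166.6 206.4]
free [219. 178.]
```

View pics/w2.png

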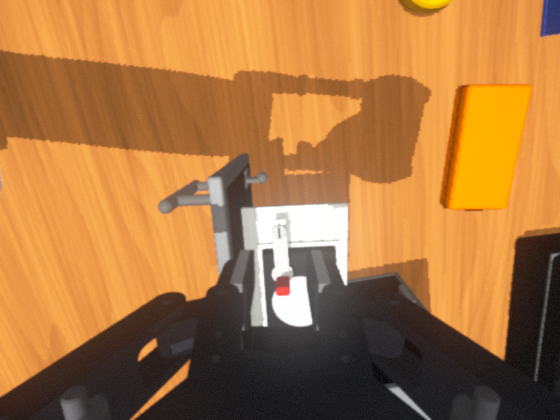

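Clip on: pivot (280,231), foot (282,272), red tab (283,286), square on the plaque; handle where predicted (166,206). Now to regrip the handle.

```bash

python3 -m creep '{"motion": [[[0,0,0,0,0,-1],[0,0,0,0,0,-1],[0,0,0,0,0,-1],[0,0,0,0,0,-1],[0,0,0,0,0,-1],[0,0,0,0,0,-1],[0,0,0,0,0,-1],[0,0,0,0,0,-1]]]}' 0.7 80 >/dev/null
python3 -m creep '{"motion": [[[0,0,0,0,0,-1],[0,0,0,0,0,-1],[0,0,0,0,0,-1],[0,0,0,0,0,-1],[0,0,0,0,0,-1],[0,0,0,0,0,-1],[0,0,0,0,0,-1],[0,0,0,0,0,0]]]}' >/dev/null
python3 - <<'E'
from h import *
a=np.radians(81)
go([*d2w(-.046,.19,a),.17],YAW0+np.pi/2+a)
E
```

```text
pos [ 0.5066 -0.0947  0.2923] shift [3.64 0.41 4.9 ] zaxis [-0.001 -0.    -1.   ] jaw yaw deg 82.3 t 16.75 F [-0.4  0.2 -0.2] rz -0.32
```

```bash

python3 -m creep '{"motion": [[[0.73,0.08,0,0,0,-0.32],[0.73,0.1,0,0,0,0],[0.73,0.1,0,0,0,0],[0.73,0.1,0,0,0,0],[0.73,0.1,0,0,0,0],[0,0,0,0,0,0],[0,0,0,0,0,0]]]}' >/dev/null
python3 - <<'E'
from h import *
a=np.radians(81)
go([*d2w(-.046,.19,a),.17],YAW0+np.pi/2+a)
E
```

```text
pos [ 0.4172 -0.0721  0.2932] shift [-0.02 -0.01  4.93] zaxis [ 0.002 -0.001 -1.   ] jaw yaw deg 83.9 t 17.33 F [ 1.2 -0.5  0.6] rz -0.05
```

```bash

python3 -m creep '{"motion": [[[0,0,0.8,0,0,0],[0,0,0.8,0,0,0],[0,0,0.8,0,0,0],[0,0,0.8,0,0,0],[0,0,0.8,0,0,0],[0,0,0.8,0,0,0],[0,0,0,0,0,0],[0,0,0,0,0,0]]]}' >/dev/null
python3 -m creep '{"motion": [[[0,0,0,0,0,0],[0,0,0,0,0,0],[0,0,0,0,0,0],[0,0,0,0,0,0],[0,0,0,0,0,0],[0,0,0,0,0,0],[0,0,0,0,0,0]]]}' 0 80
python3 -m creep '{"motion": [[[-0.395,-0.086,0,0,0,0.5],[-0.395,-0.086,0,0,0,0.5],[-0.395,-0.086,0,0,0,0.5],[-0.395,-0.086,0,0,0,0.5],[0,0,0,0,0,0]]]}' 
python3 - <<'E'
from h import *
print((np.array([[np.cos(.05236),-np.sin(.05236)],[np.sin(.05236),np.cos(.05236)]])-np.eye(2))@[46,190]/25)
a=np.radians(69)
go([*d2w(-.046,.19,a),.175],YAW0+np.pi/2+a)
E
```

```text
t: 18.58
ee_pos: [0.4182, -0.0731, 0.1744]
tool_rot: [0.164, 3.134, -0.006]
force: [1.4, -5.9, 2.7]
opening: 0.0095
grasp_force: 78.0
t: 19.0
ee_pos: [0.4573, -0.0726, 0.1744]
tool_rot: [-0.471, -3.106, -0.049]
force: [3.1, 60.8, 7.9]
opening: 0.0096
grasp_force: 83.9
[-0.40027586  0.0858828 ]
pos [ 0.4573 -0.0726  0.1744] shift [-0.03  0.08 -0.02] zaxis [ 0.005  0.031 -1.   ] jaw yaw deg 72.7 t 19.0 F [ 3.1 60.8  7.9] rz 0.09
```

The y sign was wrong, which loads the handle radially; easing off straight away.

```bash

python3 -m creep '{"motion": [[[0,0.35,0,0,0,0],[0,0,0,0,0,0]]]}' 
python3 - <<'E'
from h import *
a=np.radians(69)
go([*d2w(-.046,.19,a),.175],YAW0+np.pi/2+a)
E
```

```text
t: 19.17
ee_pos: [0.4587, -0.0723, 0.1744]
tool_rot: [0.478, 3.103, 0.017]
force: [2.4, 25.4, 6.2]
opening: 0.0093
grasp_force: 80.8
pos [ 0.4587 -0.0723  0.1744] shift [ 0.02  0.05 -0.02] zaxis [ 0.003  0.011 -1.   ] jaw yaw deg 72.5 t 19.17 F [ 2.4 25.4  6.2] rz 0.05
```

```bash

python3 -m creep '{"motion": [[[0,0.29,0,0,0,0],[0,0,0,0,0,0]]]}' 
python3 -m creep '{"motion": [[[-0.4,0.086,0,0,0,0.5],[-0.4,0.086,0,0,0,0.5],[-0.4,0.086,0,0,0,0.5],[-0.4,0.086,0,0,0,0.5],[0,0,0,0,0,0]]]}' 
python3 - <<'E'
from h import *
a=np.radians(57)
go([*d2w(-.046,.19,a),.175],YAW0+np.pi/2+a)
E
```

```text
t: 19.33
ee_pos: [0.4604, -0.0721, 0.1744]
tool_rot: [0.489, 3.1, -0.004]
force: [1.0, -2.0, 3.4]
opening: 0.0096
grasp_force: 80.5
t: 19.75
ee_pos: [0.5015, -0.0801, 0.1744]
tool_rot: [0.816, 3.03, -0.001]
force: [0.3, -1.3, 5.7]
opening: 0.0092
grasp_force: 80.6
pos [ 0.5015 -0.0801  0.1744] shift [ 0.13  0.01 -0.03] zaxis [ 0.003 -0.001 -1.   ] jaw yaw deg 59.9 t 19.75 F [ 0.3 -1.3  5.7] rz -0.06
```

```bash

python3 -m creep '{"motion": [[[-0.4,0.086,0,0,0,0.5],[-0.4,0.086,0,0,0,0.5],[-0.4,0.086,0,0,0,0.5],[-0.4,0.086,0,0,0,0.5],[-0.4,0.086,0,0,0,0.5],[-0.4,0.086,0,0,0,0.5],[-0.4,0.086,0,0,0,0.5],[-0.4,0.086,0,0,0,0.5]]]}' 
python3 -m creep '{"motion": [[[-0.4,0.086,0,0,0,0.5],[-0.4,0.086,0,0,0,0.5],[-0.4,0.086,0,0,0,0.5],[-0.4,0.086,0,0,0,0.5],[-0.4,0.086,0,0,0,0.5],[-0.4,0.086,0,0,0,0.5],[-0.4,0.086,0,0,0,0.5],[0,0,0,0,0,0]]]}' 
python3 - <<'E'
from h import *
a=np.radians(12)
go([*d2w(-.046,.19,a),.175],YAW0+np.pi/2+a)
E
```

```text
t: 20.42
ee_pos: [0.5716, -0.1192, 0.1743]
tool_rot: [1.429, 2.796, -0.002]
force: [-3.4, -3.5, 5.8]
opening: 0.0097
grasp_force: 80.6
t: 21.08
ee_pos: [0.6164, -0.1759, 0.1744]
tool_rot: [1.917, 2.486, -0.003]
force: [-4.5, -3.1, 7.1]
opening: 0.0091
grasp_force: 80.7
pos [ 0.6164 -0.1759  0.1744] shift [ 0.17  0.01 -0.03] zaxis [ 0.001 -0.003 -1.   ] jaw yaw deg 14.7 t 21.08 F [-4.5 -3.1  7.1] rz -0.08
```

```bash

python3 -m creep '{"motion": [[[-0.4,0.086,0,0,0,0.5],[-0.4,0.086,0,0,0,0.5],[-0.4,0.086,0,0,0,0.5],[-0.3,0.064,0,0,0,0.3],[0,0,0,0,0,0],[0,0,0,0,0,0],[0,0,0,0,0,0]]]}' 
python3 - <<'E'
from h import *
go([*d2w(-.046,.19,0),.175],YAW0+np.pi/2)
E
```

```text
t: 21.67
ee_pos: [0.6309, -0.2115, 0.1744]
tool_rot: [2.138, 2.296, -0.005]
force: [-2.3, -7.7, 3.6]
opening: 0.0096
grasp_force: 80.5
pos [ 0.6309 -0.2115  0.1744] shift [ 0.08  0.03 -0.02] zaxis [ 0.001 -0.005 -1.   ] jaw yaw deg 4.1 t 21.67 F [-2.3 -7.7  3.6] rz 0.14
```

```bash

python3 -m creep '{"motion": [[[-0.2,0,0,0,0,0.1],[0,0,0,0,0,0],[0,0,0,0,0,0]]]}' 
python3 -m creep '{"motion": [[[-0.2,0,0,0,0,0],[0,0,0,0,0,0],[0,0,0,0,0,0]]]}' 
```

```text
t: 21.92
ee_pos: [0.6314, -0.2134, 0.1744]
tool_rot: [2.15, 2.29, 0.001]
force: [-3.9, 1.8, 6.9]
opening: 0.0098
grasp_force: 80.7
t: 22.17
ee_pos: [0.6314, -0.2136, 0.1743]
tool_rot: [-2.141, -2.29, -0.007]
force: [-7.6, 16.2, 8.4]
opening: 0.0096
grasp_force: 81.0
```

The door is firm against its stop at 16 N. Release and retreat.

```bash

python3 -m creep '{"motion": [[[0.15,0,0,0,0,0],[0,0,0,0,0,0],[0,0,0,0,0,0],[0,0,0,0,0,0],[0,0,0,0,0,0],[0,0,0,0,0,0],[0,0,0,0,0,0]]]}' 0.7
python3 -m creep '{"motion": [[[0,0,-0.5,0,0,0],[0,0,-0.8,0,0,0],[0,0,-0.8,0,0,0],[0,0,-0.8,0,0,0],[0,0,-0.8,0,0,0],[0,0,-0.8,0,0,0],[0,0,-0.8,0,0,0],[0,0,0,0,0,0]]]}' 
python3 -m creep '{"motion": [[[0.9,-0.4,0,0,0,0],[0.9,-0.4,0,0,0,0],[0.9,-0.4,0,0,0,0],[0.9,-0.4,0,0,0,0],[0.9,-0.4,0,0,0,0],[0.9,-0.4,0,0,0,0],[0.9,-0.4,0,0,0,0],[0,0,0,0,0,0]]]}' 
python3 - <<'E'
from h import *
from workcell import cams
import cv2
o=[]
for n in("top","side"):
    c=cams.get_image(n);f=c['frame'][:,:,::-1];g=np.load(n+"0.npz")['frame'][:,:,::-1]
    b=(slice(140,275),slice(365,515)) if n=="top" else (slice(230,365),slice(295,445))
    o.append(np.hstack([g[b],f[b]]))
cv2.imwrite("pics/end.png",cv2.resize(np.vstack(o),None,fx=2.2,fy=2.2,interpolation=cv2.INTER_CUBIC))
E
```

```text
t: 22.75
ee_pos: [0.6316, -0.2147, 0.1726]
tool_rot: [-2.15, -2.291, 0.0]
force: [-0.1, -0.2, -0.3]
opening: 0.0595
grasp_force: 0.0
t: 23.42
ee_pos: [0.6322, -0.2147, 0.3121]
tool_rot: [2.143, 2.285, 0.005]
force: [-0.6, 0.2, 1.1]
opening: 0.0601
grasp_force: 0.0
t: 24.08
ee_pos: [0.5503, -0.0584, 0.3063]
tool_rot: [-2.145, -2.295, -0.003]
force: [-0.1, -0.1, 0.4]
opening: 0.0597
grasp_force: 0.0
```

View pics/end.png

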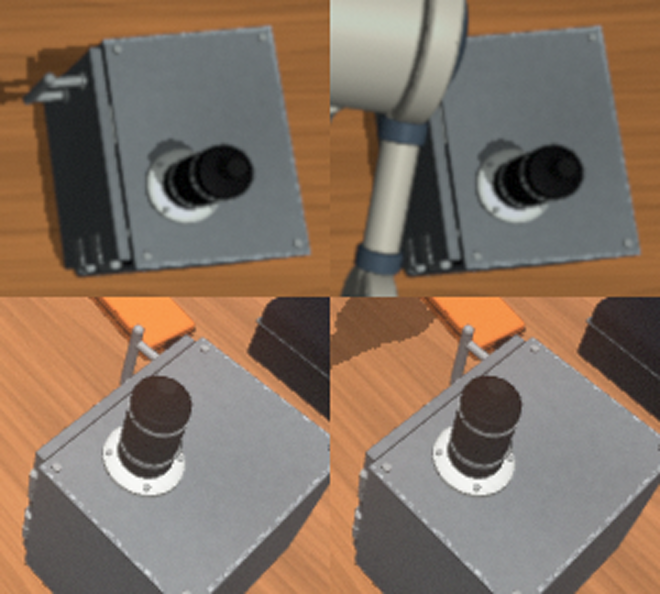

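Side view, before (left) and after (right): the handle top is at (138,330) in both, so the door is shut.

```bash
python3 -c "
from workcell import manip
print(manip.job_done())"
```

```text
the job is handed in; nothing more can be done
None
```

The job is handed in, with no verdict shown: the clip is square on the plaque's edge and the door is back in its starting shut position. One sign slip while closing briefly put about 61 N sideways on the handle through the fingers (wrist limit 120 N); I corrected it at once.

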